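# Feel for the release notch and open the glass mould

### The job

The split mould on the grey carriage is locked shut, and its release sits in a finger-wide notch somewhere along the carriage's long front edge bar. Put a fingertip on top of that bar near either end, run it along the top until it comes to the notch, and press the plate inside the notch all the way down, so that the mould slides open and stays open. Do not touch the mould itself, do not lift or shove anything else, and finish with the hand clear.

Things in the scene. Friction and masses are not known exactly. Their poses are not given: they have to be found in the camera images.
- carriage: Fixed grey steel carriage with a dark steel edge bar along its front (robot's side). Origin: on the table, under the middle of the bar. x points from the bar across the deck to the mould, y along the bar (to the robot's left), z up. The deck, 35 mm above the table, reaches from x -20 to 175 mm and y -195 to 195 mm.
- edge_top (a point): Middle of the edge bar's level top, 65 mm above the table; axes as the carriage. The bar is 24 mm thick (x -12 to 12), y -191 to 191 mm. Cut down into its top is one notch, 54 mm long in y, open to front and back, its middle anywhere from y -55 to 55 mm (to be felt or seen). In it, 12 mm below the top, lies the release plate, 22 x 50 mm, same steel. Enter from above, fingers shut.
- release (a joint): Release plate in the notch: 0 as found, 0.008 m pressed fully down (then 20 mm below the bar's top). It slides straight down against about 7 N of friction, has no spring and stays where it is left; it is linked to the mould, which opens by twice the plate's travel.
- sliding_half (a joint): Opening of the mould's left half along the carriage's +y: 0 shut, 0.016 m fully open.
- mould: Split steel mould on the deck, 90 mm in x, 130 mm in y when shut, its top 95 mm above the table, with a round-cornered cavity in the middle; not to be touched. Origin at the middle of its underside when shut, which is 115 mm in x from the carriage's origin, at y -8 mm, 35 mm above the table.
- collar: Bystander, loose: brass ring standing on the deck of the carriage, outside diameter 44 mm, 30 mm high; origin at the centre of its underside
- tumbler: Bystander, loose: open clear glass, 60 mm wide, 70 mm tall, standing on the deck of the carriage; origin at the centre of its underside
- jacks: Bystander, loose: steel glassmaker's jacks (large tweezers) lying on the table in front of the carriage, 225 mm long, 54 mm wide, 10 mm thick; origin near the middle, on the table; long axis is its y
- paddle: Bystander, loose: flat black paddle, blade 60 x 90 mm, with a round wooden handle 120 mm long, lying on the table in front of the carriage, 16 mm high; origin near the middle, on the table; the long axis is its y
- wood_cup: Bystander, loose: dark wooden bowl 60 mm wide, 55 mm tall, on the table in front of the carriage; origin at the centre of its underside
- jar: Bystander, loose: amber glass jar 72 mm wide, 100 mm tall, at the left side of the table; origin at the centre of its underside
- bottle: Bystander, loose: green bottle 60 mm wide, 170 mm tall, at the right side of the table; origin at the centre of its underside

How it is judged (in metres and radians):
On the way, in this order (a step that is already met when the one before it is completed fails the run):
1. a finger touches the edge bar near one of its ends (within 66 mm of the end) (contact force between the fingers and carriage above 0.3 N and (y of the grasp point in the frame of carriage above 0.125 m or y of the grasp point in the frame of carriage below -0.125 m)), for 0.05 s.
2. still touching the bar, the finger has come along it to less than 105 mm from its middle (contact force between the fingers and carriage above 0.3 N and y of the grasp point in the frame of carriage between -0.105 and 0.105 m), for 0.05 s.
3. the release plate is pressed down (value of joint release above 0.0068 m), for 0.1 s.
At the end, for the whole second after the job is handed in: The release plate is down at least 6.8 of its 8 mm, the mould's sliding half stands open by more than 12.5 mm and is at rest (value of joint release above 0.0068 m and value of joint sliding_half above 0.0125 m and velocity of joint sliding_half between -0.003 and 0.003 m/s); the robot touches nothing.
It fails at once if the robot touches the mould (contact force between any of the fingers, the arm and mould above 0.5 N).
It fails at once if a bystander is shoved, tipped or lifted (moves more than 30 mm) (distance of any of collar, tumbler, jacks, paddle, wood_cup, jar, bottle from where it was at the start of the episode above 0.03 m).
It also fails if it takes over 67 s, if anything falls off the work surface, if the arm or the gripper's body presses on something with over 40 N, if the wrist force passes 120 N, or if a joint passes its speed limit or range.

### The arm

A 6-joint arm with a two-finger parallel gripper is mounted at the origin on the work surface. World frame = base frame: x ahead of the robot, y to its left, z up, the work surface at z = 0. Lengths are in mm, angles in rad, forces in N, time in s.
With the tool pointing down it reaches from about 275 to 750 mm from the base axis. Payload 10.2 kg.
Tool frame: the origin (TCP) lies at the very end of the fingers, on their centre line; the grasp point (between the pads) lies 19 mm behind it; x points along the fingers, z is the direction in which the jaws open and shut, and the axes are right-handed (so a half turn about x gives the same grasp; the last joint's range is limited). The gripper opens to 85 mm and grips with 20 to 120 N. Pads are 22 mm wide; open, the fingers measure 114 mm over their backs; the gripper's body (76 mm by 85 mm) begins 54 mm behind the grasp point. The pads swing forward as they close: fully open they stand 13 mm farther back than shut.
Start: joints at [1.032, 0.313, 1.498, -0, 1.331, -0.223], TCP at [163.066, 499.04, 231.294] pointing down, gripper open.
Joint ranges: [-2.94, 2.94], [-0.97, 2.17], [0.19, 2.56], [-1.23, 4.37], [0.02, 3.11], [-2.88, 2.88]. Speed limits (rad/s): [2.39, 2.39, 3.01, 3.14, 3.14, 3.14].

### API

Orientations are given as a unit quaternion [w, x, y, z].
In Python, from rig import sense, vision, job gives the robot as it stands. The module is installed in compiled form; this text tells all that it offers.
- The arm moves only by the shell command python3 -m pendant 'ROWS' [FORCE]. ROWS is JSON, a list of rows, each a list of 7 numbers: the turn, a rotation vector about the tool's x, y, z in rad, then the shift along the tool's x, y, z in cm, then the opening, from 0 (shut) to 1 (fully open). A call has exactly 5 rows; each row is the pose to reach, as a shift and turn from the pose commanded when the call began, along the tool's axes at that moment; what a row does not reach only later rows make up. A row lasts 1/8 s, in which the tool goes at most 62.5 mm and 10.7 degrees, less where a joint would pass 70% of its speed; a pose out of reach is approached as far as the arm can. A call with a gripper value outside its range is refused whole. The fingers move at their own pace and stop on an object; FORCE is the grip in N (left out, the last holds). Time passes only in rows, so rows that repeat a pose let the fingers close, or fill a call up. It gives the time, the measured TCP pose, the force and the opening at its end, in the units of the state.
- sense(): the state, without advancing time (a new reading comes with each control period).
- vision.capture(name): name is "side" or "top"; returns the picture (384x512x3 uint8, red, green, blue); there is no depth.
- vision.calibration(name): a dict with "K" (3x3 intrinsics, pixels), "extrinsics" (4x4, takes a point from camera to world coordinates). Camera axes: x right, y up, looking along -z (the intrinsics and any distortion apply to the point x, -y, -z); pixel columns grow to the right and rows downward; lengths in mm; the calibration is good to about 2 mm. A picture is of the moment at which its call begins. calibration takes no time and is no camera call.
- job.finish_job(): hands the job in, once; it reports no verdict.
The state is a dict: "time_s": time; "joints": joint angles; "dq": joint speeds; "tau": joint torques, N m; "eef_pos": TCP position; "ee_rot": TCP orientation; "force": force on the tool from outside, world axes, zero at the start; "wrist_torque": the same for the moment, N m; "grip_width": opening from 0.0 (shut) to 1.0 (fully open).
Only numpy, scipy, OpenCV 4.12 (cv2) and the standard library are available. Lean on these libraries where they do the work, as an engineer would, in place of code of your own. Each camera call takes 0.05 s, during which the arm holds its last target.

## Working session

There is one attempt and no reset: what is moved stays moved. The work goes in short steps, Python scripts to look and compute and a shell command to move; the robot and the scene stay as the last step left them, time stands still between calls to the robot, and variables do not carry over. Pictures are saved under pics/ and viewed, and the job is handed in when it is done.

```bash
mkdir -p pics
python3 - <<'E'
from rig import sense,vision
import cv2
for n in("side","top"):
    im=vision.capture(n); cv2.imwrite(f"pics/{n}0.png",im[:,:,::-1])
    c=vision.calibration(n); print(n,c)
s=sense(); print(s)
E
```

```text
side {'K': array([[356.42850625,   0.        , 252.26167079],
       [  0.        , 356.42850625, 192.58059343],
       [  0.        ,   0.        ,   1.        ]]), 'extrinsics': array([[ 9.14611611e-01,  2.95983421e-01, -2.75462185e-01,
         3.03031700e+02],
       [-4.04227577e-01,  6.53750623e-01, -6.39695388e-01,
        -6.94747062e+02],
       [-9.25565456e-03,  6.96422240e-01,  7.17572572e-01,
         8.36609531e+02],
       [ 0.00000000e+00,  0.00000000e+00,  0.00000000e+00,
         1.00000000e+00]])}
top {'K': array([[373.0416143 ,   0.        , 254.93303656],
       [  0.        , 373.0416143 , 188.11527814],
       [  0.        ,   0.        ,   1.        ]]), 'extrinsics': array([[ 1.65256315e-02,  9.97691775e-01, -6.58636832e-02,
         5.15280606e+02],
       [-9.99840386e-01,  1.69367087e-02,  5.68782562e-03,
         1.05480535e+01],
       [ 6.79021085e-03,  6.57591755e-02,  9.97812419e-01,
         1.27972527e+03],
       [ 0.00000000e+00,  0.00000000e+00,  0.00000000e+00,
         1.00000000e+00]])}
{'time_s': 0.1, 'joints': array([ 1.03157073e+00,  3.13383574e-01,  1.49833585e+00, -1.58654765e-05,
        1.33096190e+00, -2.23437532e-01]), 'dq': array([ 7.98777815e-04, -3.06291926e-04, -3.18342208e-03, -1.95601824e-03,
       -3.45738336e-05, -7.26840723e-04]), 'tau': array([ 2.42823276e-03, -4.12897933e+01, -2.60141534e+01, -2.18654673e-04,
        3.06321737e-03, -4.22112214e-05]), 'eef_pos': array([162.96949138, 498.84208966, 230.80716236]), 'ee_rot': array([ 0.57204707, -0.41531827,  0.5727506 ,  0.4150056 ]), 'force': array([0.49774288, 0.10864159, 0.2560617 ]), 'wrist_torque': array([ 0.0049916 ,  0.0171708 , -0.00596735]), 'grip_width': 0.9967628312581447}
```

View pics/side0.png

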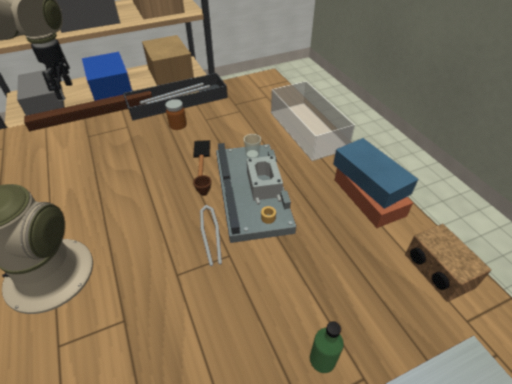

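View pics/top0.png

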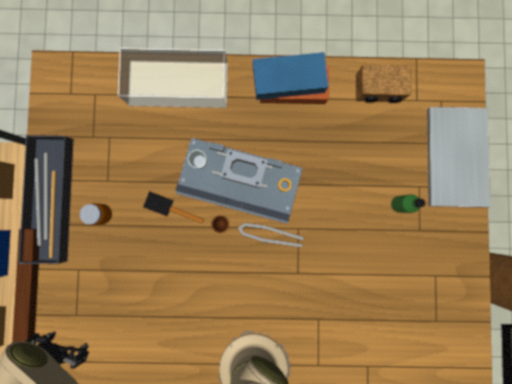

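The side view shows the carriage at about (218–295, 145–242). The top view shows it at (177–300, 140–220), with the bar along its lower edge. I'll zoom in on both.

Run:
```python
import cv2
a=cv2.imread("pics/top0.png")[130:230,165:315]; cv2.imwrite("pics/topz.png",cv2.resize(a,None,fx=5,fy=5,interpolation=cv2.INTER_CUBIC))
a=cv2.imread("pics/side0.png")[135:250,190:310]; cv2.imwrite("pics/sidez.png",cv2.resize(a,None,fx=5,fy=5,interpolation=cv2.INTER_CUBIC))
```

```text
(no output)
```

View pics/topz.png

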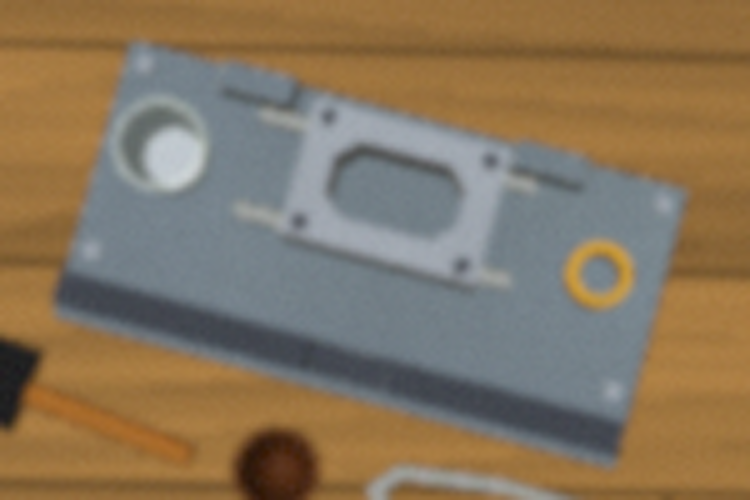

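View pics/sidez.png

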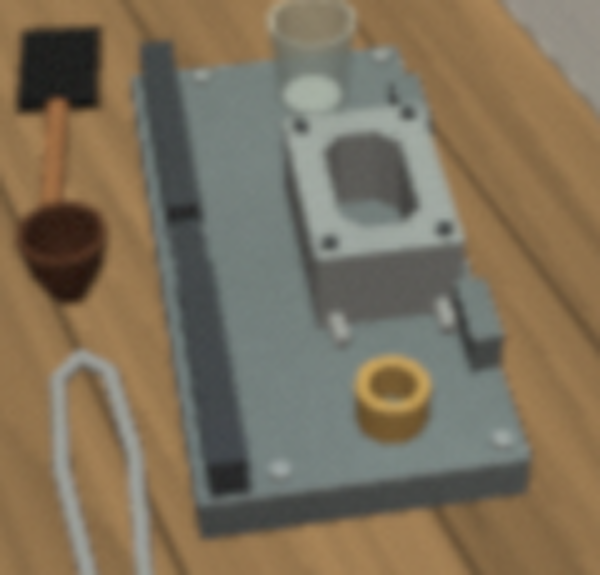

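```bash
cat > h.py <<'E'
import numpy as np,cv2
from rig import sense,vision
def ray(n,u,v,z):
    c=vision.calibration(n);K=c["K"];T=c["extrinsics"]
    d=np.array([(u-K[0,2])/K[0,0],-(v-K[1,2])/K[1,1],-1]);d=T[:3,:3]@d;o=T[:3,3]
    return o+d*(z-o[2])/d[2]
E
python3 - <<'E'
from h import *
a=cv2.imread("pics/top0.png").astype(int)
v=a.max(2)
m=np.zeros(v.shape,np.uint8);m[130:230,165:315]=((v<100)&(a[:,:,0]>a[:,:,2]+5))[130:230,165:315]
n,l,st,ce=cv2.connectedComponentsWithStats(m)
i=1+np.argmax(st[1:,4]);print(st[i],ce[i])
p=np.argwhere(l==i)[:,::-1]
P=np.array([ray("top",u,w,65) for u,w in p])[:,:2]
r=cv2.minAreaRect(P.astype(np.float32));print("bar rect",r)
D=np.array([ray("top",165+(x+.5)/5-.5,130+(y+.5)/5-.5,35)[:2] for x,y in [(130,42),(690,190),(617,465),(55,315)]]);print("deck",D,D.mean(0))
print("deck edges",[np.linalg.norm(D[k]-D[k-1]) for k in range(4)])
ey=(D[0]-D[1]+D[3]-D[2]);ey/=np.linalg.norm(ey);ex=np.array([ey[1],-ey[0]]);print("ey",ey,"ex",ex)
o=D.mean(0)-77.5*ex;print("origin from deck",o)
R=np.array(r[0]);print("bar c in deck frame",(R-o)@ex,(R-o)@ey)
z=[("top",165+300/5,130+350/5,65),("top",165+390/5,130+378/5,65),("side",190+185/5,135+208/5,65),("side",190+186/5,135+222/5,53),("side",190+192/5,135+262/5,65),("side",190+155/5,135+42/5,65),("side",190+228/5,135+465/5,65)]
for q in z:
    w=ray(*q)[:2]-o;print(q,w@ex,w@ey)
E
python3 - <<'E'
import cv2
a=cv2.imread("pics/side0.png")[165:215,215:245]; cv2.imwrite("pics/sidezz.png",cv2.convertScaleAbs(cv2.resize(a,None,fx=12,fy=12,interpolation=cv2.INTER_CUBIC),alpha=1.8))
E
```

```text
[177 185 112  36 713] [232.40112202 202.28330996]
bar rect ((548.2837524414062, 76.74504852294922), (371.8109436035156, 20.781940460205078), 75.72206115722656)
deck [[ 762.98884769  223.01874382]
 [ 669.21335678 -155.50482549]
 [ 484.38843139 -108.40594424]
 [ 577.95575201  267.87045074]] [623.63659697  56.74460621]
deck edges [np.float64(190.39149694587135), np.float64(389.9665821849203), np.float64(190.73163780597832), np.float64(387.7354367392445)]
ey [0.24089282 0.97055173] ex [ 0.97055173 -0.24089282]
origin from deck [548.41883827  75.41379945]
bar c in deck frame -0.4517961186879476 1.2595048803068174
('top', 225.0, 200.0, 65) 0.41516391639514577 25.844689038269326
('top', 243.0, 205.6, 65) -2.118817446038689 -35.47773168932539
('side', 227.0, 176.6, 65) 2.793143716624202 16.057087996443077
('side', 227.2, 179.4, 53) 2.679932020492524 15.83615234122718
('side', 228.4, 187.4, 65) 1.0663525148787163 -32.628586163699936
('side', 221.0, 143.4, 65) 3.014166653458198 187.57331343949647
('side', 235.6, 228.0, 65) 0.6554011008613334 -193.1903260035407
```

View pics/sidezz.png

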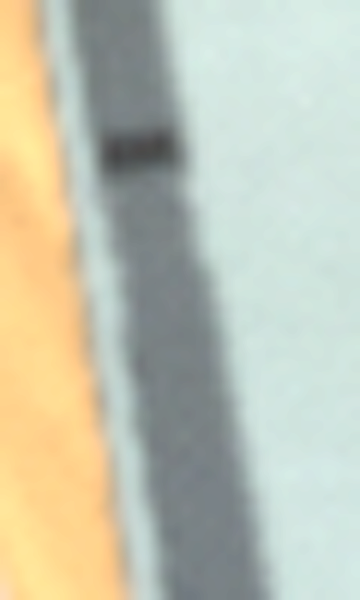

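```bash
cat >> h.py <<'E'
from scipy.spatial.transform import Rotation as Ro
O=np.array([548.3,76.0,0]);ey=np.array([.2425,.9701,0]);ex=np.array([.9701,-.2425,0]);ez=np.array([0,0,1.])
def st():
    s=sense();R=Ro.from_quat(np.roll(s["ee_rot"],-1));p=s["eef_pos"]
    return s,R,p
def plan(x,y,z):
    s,R,p=st();t=O+x*ex+y*ey+z*ez
    best=None
    for sg in(1,-1):
        X=-ez;Z=sg*ey;Y=np.cross(Z,X);G=Ro.from_matrix(np.c_[X,Y,Z]);rv=(R.inv()*G).as_rotvec()
        if best is None or np.linalg.norm(rv)<np.linalg.norm(best):best=rv
    d=p-O
    print("now car",np.round([d@ex,d@ey,p[2]],1),"F",np.round(s["force"],2),"Fcar x,y",np.round([s["force"]@ex,s["force"]@ey],2),"t",round(s["time_s"],2),"grip",round(s["grip_width"],3),"j",np.round(s["joints"],2))
    print("turn",np.round(best,3),"shift cm",np.round(R.inv().apply(t-p)/10,2))
    print("tool axes in car", np.round(np.array([ex,ey,ez])@R.as_matrix(),3).tolist())
E
python3 -c "
from h import *
plan(0,158,150)"
```

```text
now car [-476.3  316.8  230.8] F [0.5  0.11 0.26] Fcar x,y [0.46 0.23] t 0.1 grip 0.997 j [ 1.03  0.31  1.5  -0.    1.33 -0.22]
turn [-0.071 -0.001 -0.   ] shift cm [  8.08 -48.64 -12.46]
tool axes in car [[-0.0, -0.997, 0.071], [-0.001, 0.071, 0.997], [-1.0, 0.0, -0.001]]
```

```bash
python3 -m pendant '[[-0.01,0,0,0,-2,-0.5,0],[-0.02,0,0,0.5,-6,-1.5,0],[-0.04,0,0,1,-11,-2.8,0],[-0.06,0,0,1.5,-16,-4.1,0],[-0.071,0,0,2,-21,-5.4,0]]' 20 
python3 -m pendant '[[0,0,0,0.5,-5,-1.2,0],[0,0,0,1.5,-10.5,-2.7,0],[0,0,0,2.5,-16,-4.1,0],[0,0,0,3.5,-21.5,-5.5,0],[0,0,0,4.5,-26,-6.7,0]]'
python3 -c "
from h import *
plan(0,158,90)"
```

```text
time_s: 0.72
eef_pos: [347.1, 381.3, 210.9]
ee_rot: [0.557, -0.435, 0.557, 0.435]
force: [0.7, 0.6, -0.3]
grip_width: -0.002
time_s: 1.35
eef_pos: [583.5, 253.0, 165.4]
ee_rot: [0.557, -0.435, 0.558, 0.435]
force: [-0.4, 0.1, 0.1]
grip_width: 0.0
now car [ -8.8 180.3 165.4] F [-0.35  0.14  0.08] Fcar x,y [-0.38  0.05] t 1.35 grip 0.0 j [ 0.23  0.61  1.22  0.    1.31 -1.1 ]
turn [-0.001 -0.    -0.001] shift cm [ 7.54 -0.89 -2.23]
tool axes in car [[-0.001, -1.0, 0.001], [-0.0, 0.001, 1.0], [-1.0, 0.001, -0.0]]
```

```bash
python3 -m pendant '[[0,0,0,2,-0.3,-0.6,0],[0,0,0,4,-0.6,-1.3,0],[0,0,0,6,-0.9,-2.2,0],[0,0,0,7.5,-0.9,-2.2,0],[0,0,0,7.5,-0.9,-2.2,0]]'
python3 - <<'E'
from h import *
plan(0,158,66)
for n in("side","top"):
    cv2.imwrite(f"pics/{n}1.png",vision.capture(n)[:,:,::-1])
a=cv2.imread("pics/side1.png")[115:235,180:300];b=cv2.imread("pics/top1.png")[130:230,150:270]
cv2.imwrite("pics/z1.png",np.hstack([cv2.resize(a,(400,400)),cv2.resize(b,(400,400))]))
E
```

```text
time_s: 1.98
eef_pos: [584.8, 231.1, 90.2]
ee_rot: [0.557, -0.435, 0.558, 0.436]
force: [-0.7, 0.3, 0.6]
grip_width: -0.002
now car [ -2.3 159.3  90.2] F [-0.7   0.3   0.59] Fcar x,y [-0.75  0.12] t 1.98 grip -0.002 j [ 0.19  0.67  1.33  0.    1.15 -1.14]
turn [ 0.    -0.001 -0.002] shift cm [ 2.42 -0.23 -0.13]
tool axes in car [[-0.002, -1.0, -0.0], [-0.001, -0.0, 1.0], [-1.0, 0.002, -0.001]]
```

View pics/z1.png

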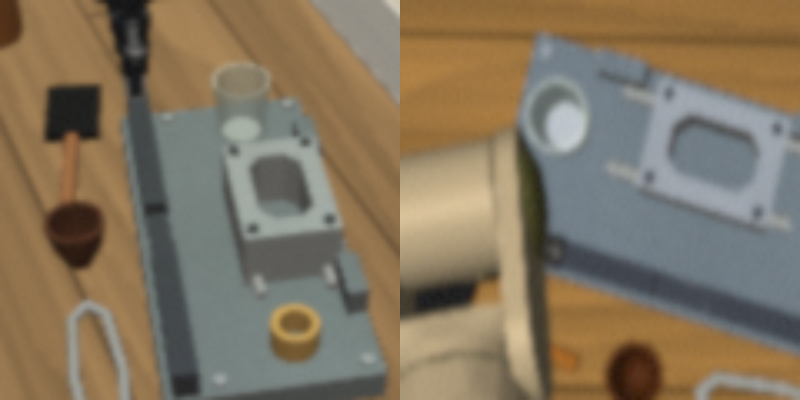

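The fingers (left half, about (135,85)) hang over the far end of the bar, and the path is clear. I'll lower to contact.

```bash
python3 -m pendant '[[0,0,0,0.8,-0.1,0,0],[0,0,0,1.6,-0.15,0,0],[0,0,0,2.1,-0.15,0,0],[0,0,0,2.3,-0.15,0,0],[0,0,0,2.3,-0.15,0,0]]'
python3 -m pendant '[[0,0,0,0.05,0,0,0],[0,0,0,0.1,0,0,0],[0,0,0,0.15,0,0,0],[0,0,0,0.2,0,0,0],[0,0,0,0.2,0,0,0]]'
```

```text
time_s: 2.7
eef_pos: [586.8, 230.6, 68.3]
ee_rot: [0.557, -0.435, 0.557, 0.435]
force: [-0.4, -0.2, 0.5]
grip_width: -0.003
time_s: 3.32
eef_pos: [586.8, 230.6, 66.3]
ee_rot: [0.557, -0.435, 0.557, 0.435]
force: [0.2, 0.5, -0.2]
grip_width: -0.0
```

```bash
python3 -m pendant '[[0,0,0,0.04,0,0,0],[0,0,0,0.08,0,0,0],[0,0,0,0.12,0,0,0],[0,0,0,0.15,0,0,0],[0,0,0,0.15,0,0,0]]'
```

```text
time_s: 3.95
eef_pos: [586.8, 230.6, 65.1]
ee_rot: [0.557, -0.435, 0.557, 0.435]
force: [-1.3, -0.3, 4.3]
grip_width: 0.006
```

```bash
python3 -m pendant '[[0,0,0,0.03,0,0,0],[0,0,0,0.03,0,0,0],[0,0,0,0.03,0,0,0],[0,0,0,0.03,0,0,0],[0,0,0,0.03,0,0,0]]'
python3 -m pendant '[[0,0,0,0,0,-0.4,0],[0,0,0,0,0,-1,0],[0,0,0,0,0,-1.6,0],[0,0,0,0,0,-2.1,0],[0,0,0,0,0,-2.5,0]]'
```

```text
time_s: 4.58
eef_pos: [586.8, 230.6, 65.1]
ee_rot: [0.557, -0.435, 0.557, 0.435]
force: [-2.6, -1.7, 6.4]
grip_width: -0.0
time_s: 5.2
eef_pos: [581.2, 206.4, 65.1]
ee_rot: [0.558, -0.435, 0.557, 0.435]
force: [1.9, 3.0, 4.9]
grip_width: 0.0
```

```bash
python3 -m pendant '[[0,0,0,0,0,-0.6,0],[0,0,0,0,0,-1.3,0],[0,0,0,0,0,-2,0],[0,0,0,0,0,-2.7,0],[0,0,0,0,0,-3.3,0]]'
python3 -m pendant '[[0,0,0,0,0,-0.4,0],[0,0,0,0,0,-0.8,0],[0,0,0,0,0,-1.3,0],[0,0,0,0,0,-1.8,0],[0,0,0,0,0,-2.2,0]]'
python3 -c "
from h import *
plan(0,40,65)"
```

```text
time_s: 5.82
eef_pos: [573.2, 174.3, 65.1]
ee_rot: [0.558, -0.435, 0.557, 0.435]
force: [1.2, 4.4, 6.3]
grip_width: 0.004
time_s: 6.45
eef_pos: [567.9, 153.0, 65.0]
ee_rot: [0.558, -0.435, 0.557, 0.435]
force: [0.2, 4.8, 4.6]
grip_width: 0.002
now car [ 0.3 79.4 65. ] F [0.16 4.77 4.63] Fcar x,y [-1.    4.66] t 6.45 grip 0.002 j [ 0.06  0.62  1.49  0.    1.03 -1.26]
turn [-0.     0.001  0.002] shift cm [-0.    0.03 -3.95]
tool axes in car [[0.002, -1.0, 0.0], [0.001, 0.0, 1.0], [-1.0, -0.002, 0.001]]
```

```bash
python3 -m pendant '[[0,0,0,0,0,-0.6,0],[0,0,0,0,0,-1.3,0],[0,0,0,0,0,-2,0],[0,0,0,0,0,-2.7,0],[0,0,0,0,0,-3.4,0]]'
python3 -m pendant '[[0,0,0,0,0,-0.4,0],[0,0,0,0,0,-0.8,0],[0,0,0,0,0,-1.2,0],[0,0,0,0,0,-1.6,0],[0,0,0,0,0,-2,0]]'
python3 -m pendant '[[0,0,0,0,0,-0.4,0],[0,0,0,0,0,-0.8,0],[0,0,0,0,0,-1.2,0],[0,0,0,0,0,-1.5,0],[0,0,0,0,0,-1.5,0]]'
python3 -c "
from h import *
plan(0,-7,65)"
```

```text
time_s: 7.08
eef_pos: [559.4, 119.8, 64.9]
ee_rot: [0.558, -0.435, 0.557, 0.435]
force: [0.1, 4.2, 5.5]
grip_width: 0.001
time_s: 7.7
eef_pos: [554.6, 100.5, 64.9]
ee_rot: [0.558, -0.435, 0.557, 0.435]
force: [0.3, 3.9, 5.6]
grip_width: 0.001
time_s: 8.32
eef_pos: [550.4, 85.7, 64.2]
ee_rot: [0.557, -0.435, 0.558, 0.435]
force: [-0.4, 0.6, -0.5]
grip_width: -0.002
now car [-0.3  9.9 64.2] F [-0.43  0.62 -0.52] Fcar x,y [-0.56  0.5 ] t 8.32 grip -0.002 j [-0.06  0.57  1.59 -0.    0.99 -1.38]
turn [-0.    -0.    -0.001] shift cm [-0.08 -0.03 -1.69]
tool axes in car [[-0.001, -1.0, 0.0], [-0.0, 0.0, 1.0], [-1.0, 0.001, -0.0]]
```

```bash
python3 -m pendant '[[0,0,0,0,0,-0.4,0],[0,0,0,0,0,-0.8,0],[0,0,0,0,0,-1.2,0],[0,0,0,0,0,-1.5,0],[0,0,0,0,0,-1.5,0]]'
python3 - <<'E'
from h import *
plan(0,-7,65)
cv2.imwrite("pics/side2.png",vision.capture("side")[:,:,::-1])
a=cv2.imread("pics/side2.png")[135:235,190:290]
cv2.imwrite("pics/z2.png",cv2.resize(a,(600,600),interpolation=cv2.INTER_CUBIC))
E
```

```text
time_s: 8.95
eef_pos: [547.0, 71.3, 64.5]
ee_rot: [0.557, -0.435, 0.557, 0.435]
force: [0.3, -0.1, -0.2]
grip_width: 0.003
now car [-0.1 -4.9 64.5] F [ 0.31 -0.08 -0.19] Fcar x,y [ 0.32 -0.  ] t 8.95 grip 0.003 j [-0.08  0.56  1.61 -0.    0.98 -1.41]
turn [-0.  0.  0.] shift cm [-0.05 -0.01 -0.21]
tool axes in car [[0.0, -1.0, 0.0], [0.0, 0.0, 1.0], [-1.0, -0.0, 0.0]]
```

View pics/z2.png

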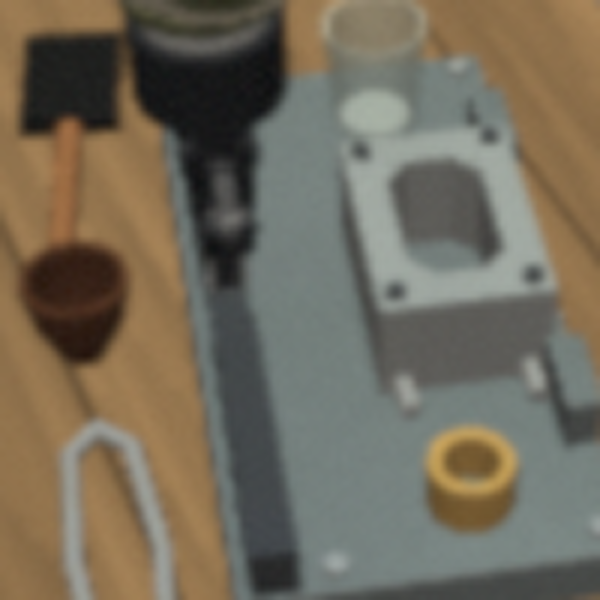

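The fingertip (about (228,285) in the zoom) has left the bar top and hangs free over the notch. I'll move to y = -7 and lower in small steps.

```bash
python3 -m pendant '[[0,0,0,0,0,-0.2,0],[0,0,0,0.2,0,-0.2,0],[0,0,0,0.4,0,-0.2,0],[0,0,0,0.6,0,-0.2,0],[0,0,0,0.6,0,-0.2,0]]'
python3 -m pendant '[[0,0,0,0.1,0,0,0],[0,0,0,0.2,0,0,0],[0,0,0,0.35,0,0,0],[0,0,0,0.5,0,0,0],[0,0,0,0.6,0,0,0]]'
```

```text
time_s: 9.62
eef_pos: [546.4, 69.6, 58.3]
ee_rot: [0.557, -0.435, 0.557, 0.435]
force: [-0.8, -0.2, 0.2]
grip_width: -0.003
time_s: 10.25
eef_pos: [546.5, 69.5, 52.8]
ee_rot: [0.557, -0.435, 0.557, 0.435]
force: [-2.8, 0.9, 6.4]
grip_width: -0.001
```

```bash
python3 -m pendant '[[0,0,0,0.15,0,0,0],[0,0,0,0.3,0,0,0],[0,0,0,0.45,0,0,0],[0,0,0,0.6,0,0,0],[0,0,0,0.75,0,0,0]]'
python3 -m pendant '[[0,0,0,0.05,0,0,0],[0,0,0,0.1,0,0,0],[0,0,0,0.15,0,0,0],[0,0,0,0.2,0,0,0],[0,0,0,0.2,0,0,0]]'
```

```text
time_s: 10.88
eef_pos: [546.6, 69.5, 45.6]
ee_rot: [0.557, -0.435, 0.557, 0.435]
force: [-2.4, -0.0, 6.3]
grip_width: -0.002
time_s: 11.5
eef_pos: [546.6, 69.6, 44.9]
ee_rot: [0.557, -0.436, 0.557, 0.435]
force: [-8.6, -0.1, 20.1]
grip_width: 0.003
```

At the hard stop: z = 44.9 with 20 N on the tool. I'll lift straight up and clear.

```bash
python3 -m pendant '[[0,0,0,0,0,0,0],[0,0,0,-0.5,0,0,0],[0,0,0,-1.5,0,0,0],[0,0,0,-3,0,0,0],[0,0,0,-5,0,0,0]]'
python3 -m pendant '[[0,0,0,-3,0,0,0],[0,0,0,-7,0.5,0,0],[0,0,0,-10,2,0,0],[0,0,0,-11,6,0,0],[0,0,0,-11,11,0,0]]'
python3 -m pendant '[[0,0,0,0,4,0,0],[0,0,0,0,8,0,0],[0,0,0,0,10,0,0],[0,0,0,0,10,0,0],[0,0,0,0,10,0,0]]'
python3 - <<'E'
from h import *
plan(0,0,65)
for n in("side","top"):
    cv2.imwrite(f"pics/{n}3.png",vision.capture(n)[:,:,::-1])
a=cv2.imread("pics/side3.png")[135:250,190:310];b=cv2.imread("pics/top3.png")[130:245,140:310]
cv2.imwrite("pics/z3.png",np.hstack([cv2.resize(a,(400,400)),cv2.resize(b,(400,271*400//271))]))
E
```

```text
time_s: 12.12
eef_pos: [546.5, 69.5, 94.0]
ee_rot: [0.557, -0.435, 0.557, 0.435]
force: [-0.4, 0.2, 0.9]
grip_width: -0.002
time_s: 12.75
eef_pos: [439.2, 96.3, 204.4]
ee_rot: [0.558, -0.436, 0.557, 0.434]
force: [-0.0, 1.2, -0.6]
grip_width: -0.001
time_s: 13.38
eef_pos: [343.6, 120.3, 203.5]
ee_rot: [0.558, -0.435, 0.557, 0.435]
force: [0.8, -0.9, -0.1]
grip_width: -0.0
now car [-209.3   -6.7  203.5] F [ 0.81 -0.9  -0.1 ] Fcar x,y [ 1.   -0.67] t 13.38 grip -0.0 j [ 0.01 -0.03  1.97 -0.    1.2  -1.31]
turn [-0.     0.     0.001] shift cm [ 13.87 -20.92   0.67]
tool axes in car [[0.001, -1.0, 0.0], [0.0, 0.0, 1.0], [-1.0, -0.001, 0.0]]
```

View pics/z3.png

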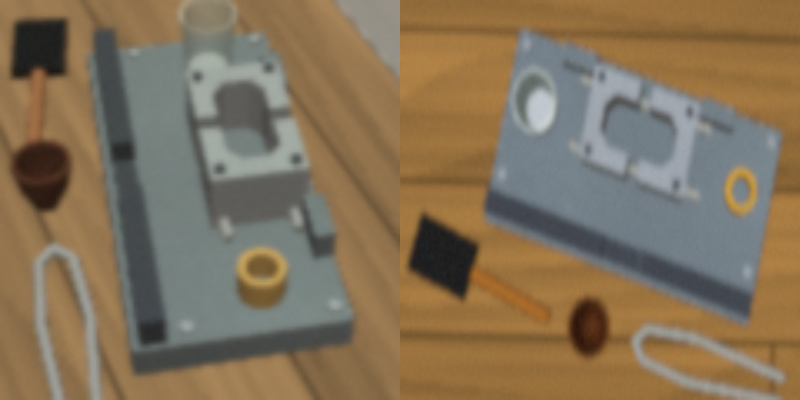

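Both views show a gap across the mould (side view about (200,118), top view about (640,105)–(635,172)). The bystanders haven't moved and the hand is clear, so I'm handing in.

```bash
python3 -c "
from rig import job
print(job.finish_job())"
```

```text
the job is handed in; nothing more can be done
None
```

The mould is open, and I handed the job in at 13.4 s of the 67 s allowed; the system gave no verdict.

- **Finding the notch:** I touched the bar top with shut fingers at about y = +158 mm and slid along it with a downward force of about 5 N. The finger dropped off the bar top between y = 25 and 10 mm. From the camera images I took the notch's middle to be about y = -7 mm.
- **Pressing the plate:** I met the plate at z of about 53 mm, where 12 mm below the bar top puts it. I pressed it to a hard stop at z = 44.9 mm with 20 N on the tool, which is its full 8 mm of travel.
- **Last checks:** After lifting away, both cameras showed a gap between the mould halves. By eye, the tumbler, collar, paddle, bowl and jacks had not moved. The hand was clear and the force reading was near zero.

No check failed or disagreed. I did not measure three things:
- The size of the mould gap is judged only from the pictures and the plate's travel.
- I did not feel the notch's far wall.
- The jar and bottle were outside the last zoomed pictures, though the arm never went near them.

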